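# Wedge up the packing scale's front feet

### The arm

A 7-joint arm with a two-finger parallel gripper is mounted at the origin on the work surface. World frame = base frame: x ahead of the robot, y to its left, z up, the work surface at z = 0. Lengths are in m, angles in rad, forces in N, time in s.
With the tool pointing down it reaches from about 0.4 to 0.875 m from the base axis. Payload 6.5 kg.
Tool frame: the origin (TCP) lies on the centre line of the jaws, within the pads' length; the fingertips stand 22 mm ahead of it and the grasp point (between the pads) lies 3 mm ahead of it; z points along the fingers, y is the line along which they close (so a half turn about z gives the same grasp; the last joint's range is limited). The gripper opens to 88 mm and grips with 3 to 60 N. Pads are 18 mm wide; open, the fingers measure 123 mm over their backs; the gripper's body (75 mm by 187 mm) begins 45 mm behind the grasp point.
Start: joints at [-1.174, 0.536, -0.004, 1.538, 0.003, 1.067, -0.071], TCP at [0.29, 0.582, 0.261] pointing down, gripper open.
Joint ranges: [-2.7, 2.7], [-0.37, 2.16], [-1.27, 1.26], [0.24, 2.4], [-1.31, 4.45], [0.19, 1.91], [-2.76, 2.76]. Speed limits (rad/s): [2.39, 2.39, 3.14, 3.14, 3.14, 3.14, 3.14].

### API

Orientations are given as a unit quaternion [w, x, y, z].
In Python, from workcell import arm, viewer gives the robot as it stands. The module is installed in compiled form; this text tells all that it offers.
- The arm moves only by the tool play_rows, never from a script. Its argument "steps" is text: rows parted by semicolons, each of 7 numbers parted by spaces: the shift along the tool's x, y, z in cm, then the turn, a rotation vector about the tool's x, y, z in units of 6 degrees (1.0 is 6 degrees), then the closure, from -1 (fully open) to 1 (shut). In form: x y z ax ay az fingers; .... A call has 1 to 5 rows; each row is the pose to reach, as a shift and turn from the pose commanded when the call began, along the tool's axes at that moment; what a row does not reach only later rows make up. A row lasts 1/10 s, in which the tool goes at most 50 mm and 8.59 degrees, less where a joint would pass 70% of its speed; a pose out of reach is approached as far as the arm can. A call with a gripper value outside its range is refused whole. The fingers move at their own pace and stop on an object; "grip_force" is the grip in N (left out, the last holds). Time passes only in rows, so rows that repeat a pose let the fingers close. It gives the time, the measured TCP pose, the force, the opening and the grip force at its end, in the units of the state.
- arm.get_state(): the state, without advancing time (a new reading comes with each control period).
- viewer.snapshot(name): name is "side" or "top"; returns a dict with "frame" (400x640x3 uint8, blue, green, red), "K" (3x3 intrinsics, pixels), "camera_from_world" (4x4, takes a point from world to camera coordinates). Camera axes: x right, y down, z forward; pixel columns grow to the right and rows downward; lengths in m; the calibration is good to about 2 mm. A picture is of the moment at which its call begins. There is no depth.
- arm.job_done(): hands the job in; it is judged then, once.
The state is a dict: "clock": time; "q": joint angles; "qd": joint speeds; "joint_torque": joint torques, N m; "tcp_pos": TCP position; "tcp_rot": TCP orientation; "force": force on the tool from outside, world axes, zero at the start; "ft_torque": the same for the moment, N m; "gripper_width": finger opening in m; "grip_force": force on a finger pad.
Only numpy, scipy, OpenCV 4.12 (cv2) and the standard library are available. Lean on these libraries where they do the work, as an engineer would, in place of code of your own. Each camera call takes 0.05 s, during which the arm holds its last target. There are 200 camera calls.

### The job

I need to wind out the front levelling feet of the packing scale, so take its weight off them: grip the plastic wedge and push it, flat on the bench and thin end first, under the middle of the scale's front edge (the display side), between the two front feet, until both front feet just come clear of the bench by a few millimetres while the rear feet stay down. Push gently so that the scale is neither shoved along the bench nor tipped up further, touch the scale with nothing but the wedge, and leave the bowl, the tub and the spoon where they are. Do not let go: finish still gripping the wedge, with the scale resting on it.

Things in the scene. Friction and masses are not known exactly. Their poses are not given: they have to be found in the camera images.
- scale: Packing scale, 1.6 to 2.4 kg, loose on rubber feet. Grey housing 220 mm deep (x) by 200 wide (y), flat underside 12 mm above the bench, top at 42 mm; steel platter over the rear part, up to 68 mm. Origin: at bench level under the housing's middle. x points from front to rear: the front, with the black display strip, is at x = -110 mm.
- front_edge (a point): Middle of the lower front edge of the scale's housing, 12 mm above the bench; the wedge goes in here, along the scale's +x; pushing it under until the feet lift takes about 8 to 16 N, and the rubber feet keep the scale from sliding.
- front_left_foot (a point): Centre of the underside of one front levelling foot, at (-85, +70, 0) mm in the scale's frame; rubber pad 26 mm across on a short screw with a lock nut. Its height is 0 while it stands on the bench.
- front_right_foot (a point): The same for the other front foot, at (-85, -70, 0) mm.
- rear_left_foot (a point): Centre of the underside of a rear foot, at (85, 70, 0) mm in the scale's frame; the scale tips about the rear feet.
- rear_right_foot (a point): The same for the other rear foot, at (85, -70, 0) mm.
- wedge: Levelling wedge of hard, slippery white plastic, 130 mm long (x), 40 wide (y), 90 g, lying on its base. Origin: centre of the base. Thin end, blunt, 3 mm thick, at x = +65 mm; the top rises evenly from there, 1 mm in 5, to 23 mm at x = -35; from there to x = -65 it is flat at 23 mm: a heel with ribbed sides, gripped across the 40 mm.
- wedge_tip (a point): Middle of the thin end of the wedge, at its base, (65, 0, 0) mm in the wedge's frame.
- wedge_heel (a point): Middle of the wedge's heel, (-50, 0, 11.5) mm in the wedge's frame: where to grip it.
- bowl: Bystander: empty steel bowl, 140 mm across, 55 mm high; origin at the centre of its underside.
- tub: Bystander: round clear tub of chocolate chips with a white lid, 102 mm across, 73 mm high; origin at the centre of its underside.
- scoop: Bystander: steel serving spoon, 200 mm long, lying on the bench; origin at its middle.
Mind the look-alikes: they are no part of the job. Several things have the shape of the wedge; the one meant has the colours described above.

How it is judged:
On the way:
1. the wedge lies flat on the bench with its thin end under the middle of the scale's front edge, all feet still on the bench (x of wedge_tip in the frame of scale above -0.105 m and y of wedge_tip in the frame of scale between -0.04 and 0.04 m and height (world z) of wedge below 0.003 m and angle between wedge's own z axis and vertical below 0.05 rad and height (world z) of each of front_left_foot, front_right_foot, rear_left_foot, rear_right_foot below 0.0015 m), for 0.1 s.
At the end, for the whole second after the job is handed in: Front feet 1.5 to 6.5 mm off the bench, rear feet within 2 mm of it; wedge flat on the bench, thin end within 40 mm of the scale's centre line, gripped (over 3 N) and carrying the scale (over 3 N); robot not touching the scale, which is at rest within 20 mm of where it stood (height (world z) of front_left_foot between 0.0015 and 0.0065 m and height (world z) of front_right_foot between 0.0015 and 0.0065 m and height (world z) of each of rear_left_foot, rear_right_foot below 0.002 m and x of wedge_tip in the frame of scale above -0.105 m and y of wedge_tip in the frame of scale between -0.04 and 0.04 m and height (world z) of wedge below 0.003 m and angle between wedge's own z axis and vertical below 0.05 rad and contact force between the fingers and wedge above 3 N and contact force between wedge and scale above 3 N and contact force between each of the fingers, the arm and scale below 0.3 N and distance of scale from where it was at the start of the episode below 0.02 m and linear speed of scale below 0.01 m/s); the arm keeps its last pose, push and grip.
It fails at once if the scale is tipped up: a foot more than 12 mm off the bench (height (world z) of any of front_left_foot, front_right_foot, rear_left_foot, rear_right_foot above 0.012 m).
It fails at once if the fingers or the arm lean on the scale with more than 5 N (contact force between any of the fingers, the arm and scale above 5 N).
It fails at once if the bowl, the tub or the spoon is moved by more than 30 mm (distance of any of bowl, tub, scoop from where it was at the start of the episode above 0.03 m).
It also fails if it takes over 42 s, if anything falls off the work surface, if the arm or the gripper's body presses on something with over 40 N, if the wrist force passes 120 N, or if a joint passes its speed limit or range.

## Working session

There is one attempt and no reset: what is moved stays moved. The work goes in short steps, Python scripts to look and compute and a tool call to move; the robot and the scene stay as the last step left them, time stands still between calls to the robot, and variables do not carry over. Pictures are saved under pics/ and viewed, at most 10 in all, crops included, and the job is handed in when it is done.

Besides the shell and the picture viewer there is one more tool, called after "Call:" by a JSON object that holds its "api" and its "payload", one argument or row to a line. play_rows: Moves the arm, as the interface text tells. Its arguments: {"type":"object","properties":{"steps":{"type":"string"},"grip_force":{"type":"number"}},"required":["steps"]}

```bash
mkdir -p pics; cat > h.py <<'E'
import numpy as np, cv2
from workcell import arm, viewer
def ray(s,u,v,z):
    K=s["K"];T=s["camera_from_world"];R=T[:3,:3];c=-R.T@T[:3,3]
    d=R.T@np.linalg.inv(K)@np.array([u,v,1.]);return c+d*(z-c[2])/d[2]
def proj(s,p):
    T=s["camera_from_world"];q=s["K"]@(T[:3,:3]@np.array(p)+T[:3,3]);return q[:2]/q[2]
E
python3 - <<'E'
from h import *
for n in("top","side"):
    s=viewer.snapshot(n);cv2.imwrite(f"pics/{n}0.png",s["frame"])
    T=s["camera_from_world"];print(n,-T[:3,:3].T@T[:3,3],T[:3,:3].round(2).tolist(),s["K"][0,0])
print(arm.get_state())
E
```

```text
top [ 0.4228432  -0.0661381   1.65428554] [[0.01, -1.0, 0.0], [-1.0, -0.01, -0.06], [0.06, -0.0, -1.0]] 513.6197484705925
side [0.27788032 0.89000294 1.26734251] [[-0.97, -0.24, 0.01], [-0.19, 0.76, -0.62], [0.14, -0.6, -0.79]] 517.684040057244
{'clock': 0.1, 'q': array([-1.17416322,  0.5371132 , -0.00442429,  1.53875095,  0.00260387,
        1.0673267 , -0.07120613]), 'qd': array([ 0.00178438, -0.00225441,  0.00119129, -0.00128603, -0.00089661,
        0.00140713, -0.00081793]), 'joint_torque': array([ 2.48671269e-03, -5.72075486e+01,  9.93771516e-01, -2.52230859e+01,
       -5.61628724e-02,  1.34227431e-02,  4.31961905e-05]), 'tcp_pos': array([0.29000045, 0.58113823, 0.25992115]), 'tcp_rot': array([-1.19574603e-04,  2.29329667e-01,  9.73348483e-01, -7.87248725e-04]), 'force': array([0.3324212 , 0.53000391, 1.03698773]), 'ft_torque': array([0.03992319, 0.02236653, 0.0319222 ]), 'grip_force': 0.0, 'gripper_width': 0.08812765167793289}
```

View pics/top0.png

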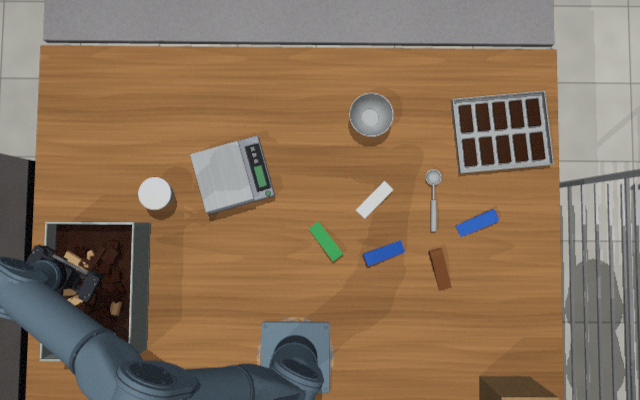

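View pics/side0.png

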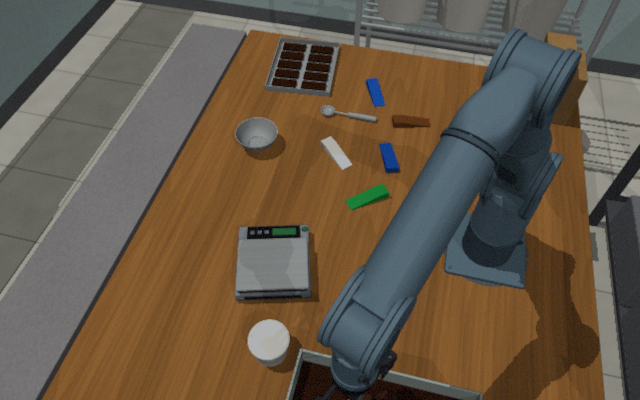

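Candidates in the top view: white wedge (375,199), green (325,242), blue (384,253) and (477,222), brown (439,269). The white lid at (155,193) is round, so it isn't one. The description says white, so I choose (375,199), which is (336,153) in the side view. The scale is at (232,176) with its display facing right (-y), towards (259,165).

```bash
cat > m.py <<'E'
from h import *
def wedge(s,c,r=40):
    f=s["frame"];hsv=cv2.cvtColor(f,cv2.COLOR_BGR2HSV)
    m=cv2.inRange(hsv,(0,0,120),(180,45,255));k=np.zeros_like(m);cv2.circle(k,c,r,255,-1);m&=k
    cs,_=cv2.findContours(m,cv2.RETR_EXTERNAL,cv2.CHAIN_APPROX_NONE)
    return max(cs,key=cv2.contourArea),m
E
python3 - <<'E'
from m import *
ims=[]
for n,c in(("top",(375,199)),("side",(336,153))):
    s=viewer.snapshot(n);f=s["frame"]
    ct,m=wedge(s,c,32)
    b=cv2.boxPoints(cv2.minAreaRect(ct));print(n,b.round(1).tolist())
    for p in b: print("  z0",ray(s,*p,0)[:2].round(4),"z23",ray(s,*p,.023)[:2].round(4))
    ims.append(cv2.resize(f[c[1]-32:c[1]+32,c[0]-32:c[0]+32],(400,400),interpolation=cv2.INTER_CUBIC))
    if n=="top":
        g=cv2.resize(f[125:225,180:290],(440,400),interpolation=cv2.INTER_CUBIC); cv2.imwrite("pics/scale_top.png",g)
cv2.imwrite("pics/wc.png",np.hstack(ims))
E
```

```text
top [[355.29998779296875, 209.6999969482422], [383.79998779296875, 179.89999389648438], [393.3999938964844, 189.10000610351562], [364.8999938964844, 218.89999389648438]]
  z0 [ 0.4633 -0.1904] z23 [ 0.4628 -0.1887]
  z0 [ 0.5603 -0.2822] z23 [ 0.5584 -0.2792]
  z0 [ 0.5308 -0.3132] z23 [ 0.5293 -0.3098]
  z0 [ 0.4341 -0.2214] z23 [ 0.4339 -0.2193]
side [[320.0, 140.6999969482422], [329.8999938964844, 133.60000610351562], [352.1000061035156, 164.1999969482422], [342.1000061035156, 171.39999389648438]]
  z0 [ 0.5657 -0.2955] z23 [ 0.5605 -0.274 ]
  z0 [ 0.5409 -0.3368] z23 [ 0.5362 -0.3145]
  z0 [ 0.4389 -0.2187] z23 [ 0.436  -0.1986]
  z0 [ 0.4636 -0.1807] z23 [ 0.4603 -0.1613]
```

View pics/wc.png

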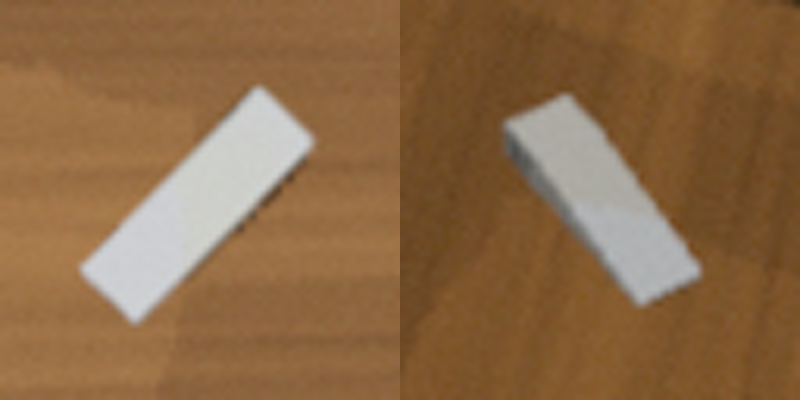

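View pics/scale_top.png

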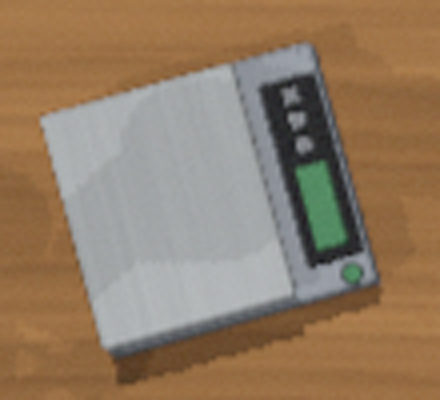

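The crop shows the white wedge. Its dark side face is thicker at the upper left of the side view, so the heel is at high x and the thin end at low x; the two views only agree that way round. The scale crop shows the display facing right (-y), with front corners near (257,136) and (275,196).

```bash
cat >> h.py <<'E'
from scipy.spatial.transform import Rotation as Ro
def move(x,y,z,yaw):
    s=arm.get_state();R=Ro.from_quat(np.roll(s["tcp_rot"],-1))
    a=np.radians(yaw);X=[np.cos(a),np.sin(a),0];Z=[0,0,-1];G=Ro.from_matrix(np.c_[X,np.cross(Z,X),Z])
    print("shift cm",(R.inv().apply(np.array([x,y,z])-s["tcp_pos"])*100).round(2),"turn",(np.degrees((R.inv()*G).as_rotvec())/6).round(2),"tcp",s["tcp_pos"].round(4),"t",s["clock"])
E
python3 - <<'E'
from h import *
s=viewer.snapshot("top");g=cv2.cvtColor(s["frame"],cv2.COLOR_BGR2GRAY)
for nm,P,z in(("housing front",[(257.5,135.5),(274.5,196.5)],.042),("platter",[(190.5,154.5),(209,212),(238,141),(253,200.5)],.068)):
    c=cv2.cornerSubPix(g,np.float32(P).reshape(-1,1,2),(3,3),(-1,-1),(3,30,.01))[:,0]
    for p,q in zip(P,c): print(nm,p,q.round(1),ray(s,*p,z)[:2].round(4),ray(s,*q,z)[:2].round(4))
w=viewer.snapshot("side");f=cv2.resize(w["frame"][215:310,225:325],(800,760),interpolation=cv2.INTER_CUBIC)
cv2.imwrite("pics/scale_side.png",f[:600])
t=np.array([.4487,-.2059]);h=np.array([.5439,-.2945]);u=(t-h)/np.linalg.norm(t-h);yaw=np.degrees(np.arctan2(u[1],u[0]))
G=h+u*.013;print("wedge len",np.linalg.norm(t-h),"yaw",yaw,"grip",G)
move(*G,.12,yaw)
E
```

```text
housing front (257.5, 135.5) [256.6 135.9] [0.6946 0.1233] [0.6933 0.126 ]
housing front (274.5, 196.5) [272.9 194.7] [0.5017 0.0669] [0.5075 0.0719]
platter (190.5, 154.5) [189.6 154.4] [0.6289 0.3273] [0.6293 0.3301]
platter (209, 212) [206.1 211.9] [0.4509 0.2661] [0.4511 0.275 ]
platter (238, 141) [236.2 140.5] [0.6724 0.1806] [0.6738 0.1861]
platter (253, 200.5) [252.4 198.7] [0.4875 0.131 ] [0.493 0.133]
wedge len 0.1300499903883119 yaw 137.05652740578884 grip [ 0.53438366 -0.28564341]
shift cm [-60.57 -66.67  14.08] turn [-0.01  0.    2.74] tcp [0.2901 0.5815 0.2604] t 0.3
```

Call:
{"api": "play_rows", "payload": {
  "steps": "-3.3 -3.7 0 0 0 0 -1; -6.6 -7.4 0 0 0 0 -1; -9.9 -11.1 0 0 0 0 -1; -13.2 -14.8 0 0 0 0 -1; -16.5 -18.5 0 0 0 0 -1",
  "grip_force": 55
}}

```text
clock: 0.8
tcp_pos: [0.3555, 0.3405, 0.2608]
tcp_rot: [0.0, 0.229, 0.973, 0.0]
force: [1.1, -0.4, -0.5]
gripper_width: 0.0882
grip_force: 0.0
```

Call:
{"api": "play_rows", "payload": {
  "steps": "-3.3 -3.7 0 0 0 0 -1; -6.6 -7.4 0 0 0 0 -1; -9.9 -11.1 0 0 0 0 -1; -13.2 -14.8 0 0 0 0 -1; -16.5 -18.5 0 0 0 0 -1"
}}

```text
clock: 1.3
tcp_pos: [0.4206, 0.1013, 0.2611]
tcp_rot: [0.0, 0.229, 0.973, 0.0]
force: [1.1, 0.8, 0.6]
gripper_width: 0.0882
grip_force: 0.0
```

Call:
{"api": "play_rows", "payload": {
  "steps": "-3.3 -3.7 0 0 0 0.5 -1; -6.6 -7.4 0 0 0 1 -1; -9.9 -11.1 0 0 0 1.5 -1; -13.2 -14.8 0 0 0 2 -1; -16.5 -18.5 0 0 0 2.7 -1"
}}

```text
clock: 1.8
tcp_pos: [0.4857, -0.1379, 0.2611]
tcp_rot: [0.0, 0.365, 0.931, 0.0]
force: [0.8, -0.1, -0.4]
gripper_width: 0.0883
grip_force: 0.0
```

```bash
python3 -c "
from h import *
move(.5344,-.2856,.12,137.06)"
```

```text
shift cm [-13.6   -7.53  14.11] turn [0.01 0.01 0.02] tcp [ 0.4857 -0.1379  0.2611] t 1.8
```

Call:
{"api": "play_rows", "payload": {
  "steps": "-3.5 -1.9 2 0 0 0 -1; -7 -3.8 5 0 0 0 -1; -10.5 -5.7 8 0 0 0 -1; -13.6 -7.5 11 0 0 0 -1; -13.6 -7.5 14 0 0 0 -1"
}}

```text
clock: 2.3
tcp_pos: [0.5346, -0.2895, 0.1198]
tcp_rot: [0.002, 0.367, 0.93, -0.002]
force: [-0.1, -1.1, -0.3]
gripper_width: 0.0882
grip_force: 0.0
```

Call:
{"api": "play_rows", "payload": {
  "steps": "0 0 2 0 0 0 -1; 0 0 4 0 0 0 -1; 0 0 5 0 0 0 -1; 0 0 6 0 0 0 -1; 0 0 6 0 0 0 -1"
}}

```text
clock: 2.8
tcp_pos: [0.5341, -0.283, 0.06]
tcp_rot: [-0.001, 0.364, 0.931, 0.0]
force: [0.3, 0.7, -0.3]
gripper_width: 0.0882
grip_force: 0.0
```

```bash
python3 - <<'E'
from h import *
move(.5344,-.2856,.026,137.06)
for n in("top","side"):
    s=viewer.snapshot(n);c=proj(s,[.5,-.25,.02]).astype(int)
    f=cv2.resize(s["frame"][c[1]-45:c[1]+45,c[0]-45:c[0]+45],(400,400),interpolation=cv2.INTER_CUBIC)
    cv2.imwrite(f"pics/a_{n}.png",f)
cv2.imwrite("pics/a.png",np.hstack([cv2.imread("pics/a_top.png"),cv2.imread("pics/a_side.png")]))
E
```

```text
shift cm [-0.2  -0.17  3.4 ] turn [-0.   -0.01  0.04] tcp [ 0.5341 -0.283   0.06  ] t 2.8
```

View pics/a.png

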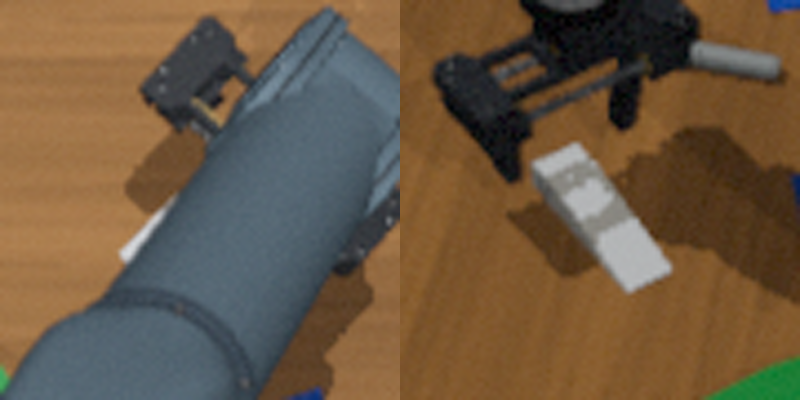

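The side view shows the fingers straddling the heel end of the white wedge (crop, heel (560,165)), with the thin end at (650,280) free. I'll lower and close.

Call:
{"api": "play_rows", "payload": {
  "steps": "-0.1 -0.1 1.5 0 0 0 -1; -0.1 -0.1 2.5 0 0 0 -1; -0.1 -0.1 3.4 0 0 0 -1; -0.1 -0.1 3.4 0 0 0 -1; -0.1 -0.1 3.4 0 0 0 0.2"
}}

```text
clock: 3.4
tcp_pos: [0.5343, -0.2847, 0.0264]
tcp_rot: [-0.0, 0.364, 0.931, -0.0]
force: [-0.2, -0.4, -0.1]
gripper_width: 0.0822
grip_force: 0.0
```

Call:
{"api": "play_rows", "payload": {
  "steps": "0 0 0 0 0 0 1; 0 0 0 0 0 0 1; 0 0 0 0 0 0 1; 0 0 0 0 0 0 1; 0 0 0 0 0 0 1"
}}

```text
clock: 3.9
tcp_pos: [0.5346, -0.2848, 0.0269]
tcp_rot: [0.0, 0.364, 0.931, 0.0]
force: [-0.4, 0.0, 0.0]
gripper_width: 0.0421
grip_force: 0.2
```

Call:
{"api": "play_rows", "payload": {
  "steps": "0 0 0 0 0 0 1; 0 0 0 0 0 0 1; 0 0 -0.5 0 0 0 1; 0 0 -1 0 0 0 1; 0 0 -1.5 0 0 0 1"
}}

```text
clock: 4.4
tcp_pos: [0.5345, -0.2848, 0.0422]
tcp_rot: [0.0, 0.364, 0.931, -0.0]
force: [-0.5, -0.1, -0.3]
gripper_width: 0.039
grip_force: 54.8
```

```bash
cat >> h.py <<'E'
U=np.array([-np.sin(np.radians(16.3)),np.cos(np.radians(16.3))]);F=np.array([.598,.095])
E
python3 - <<'E'
from h import *
# target: tip 40mm short of the front edge, grip 117 mm behind tip
P=F-U*(.04+.117);print(P);move(*P,.04,106.3)
E
```

```text
[ 0.64206467 -0.05568943]
shift cm [ 7.64 24.13  0.22] turn [0.   0.   5.16] tcp [ 0.5345 -0.2848  0.0422] t 4.4
```

Call:
{"api": "play_rows", "payload": {
  "steps": "1.5 4.8 0 0 0 1 1; 3 9.6 0 0 0 2 1; 4.5 14.4 0 0 0 3 1; 6 19.2 0 0 0 4 1; 7.6 24.1 0 0 0 5.1 1"
}}

```text
clock: 4.9
tcp_pos: [0.6419, -0.0565, 0.0423]
tcp_rot: [0.0, 0.599, 0.801, 0.0]
force: [0.2, -1.1, -2.0]
gripper_width: 0.0396
grip_force: 54.8
```

Call:
{"api": "play_rows", "payload": {
  "steps": "0 0 0.5 0 0 0 1; 0 0 1 0 0 0 1; 0 0 1.3 0 0 0 1; 0 0 1.3 0 0 0 1; 0 0 1.3 0 0 0 1"
}}

```text
clock: 5.4
tcp_pos: [0.6405, -0.0605, 0.0289]
tcp_rot: [0.0, 0.598, 0.801, -0.0]
force: [0.4, 0.0, -0.9]
gripper_width: 0.0393
grip_force: 54.8
```

```bash
python3 - <<'E'
from h import *
P=F-U*(.04+.117);move(*P,.027,106.3);print(arm.get_state()["force"])
s=viewer.snapshot("side");f=s["frame"]
u,v=proj(s,[*(F-U*.05),.01]).astype(int)
c=f[v-75:v+75,u-100:u+100];cv2.imwrite("pics/b.png",cv2.resize(c,(800,600),interpolation=cv2.INTER_CUBIC))
print("crop origin",u-100,v-75)
L=np.array([U[1],-U[0]])
for nm,p in (("F0",[*F,.012]),("tip exp",[*(F-U*.04),0]),("fl",[*(F+L*.1),.042]),("fr",[*(F-L*.1),.042])): print(nm,(proj(s,p)-[u-100,v-75])*4)
E
```

```text
shift cm [0.41 0.29 0.19] turn [-0.    0.    0.04] tcp [ 0.6405 -0.0605  0.0289] t 5.4
[ 0.4225805   0.02023483 -0.94104301]
crop origin 177 141
F0 [399.71246764 355.13009676]
tip exp [401.257101   319.66356458]
fl [257.39449343 335.89664173]
fr [536.44113319 327.43791474]
```

View pics/b.png

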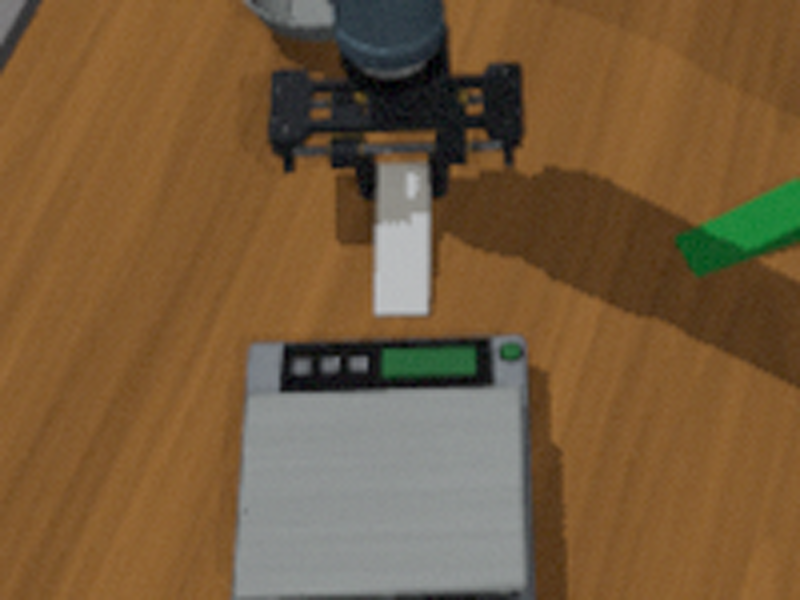

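The picture shows the wedge squared up to the front edge. The tip is at crop (402,316), about 5–10 mm to the right of the display's middle at (387,340). I'll shift it +y 0.6 cm and set it down.

Call:
{"api": "play_rows", "payload": {
  "steps": "0 0.3 0.1 0 0 0 1; 0 0.6 0.15 0 0 0 1; 0 0.6 0.2 0 0 0 1; 0 0.6 0.2 0 0 0 1; 0 0.6 0.2 0 0 0 1"
}}

```text
clock: 5.95
tcp_pos: [0.647, -0.0568, 0.0269]
tcp_rot: [0.0, 0.597, 0.802, 0.0]
force: [0.7, 0.1, 0.9]
gripper_width: 0.0396
grip_force: 54.8
```

Call:
{"api": "play_rows", "payload": {
  "steps": "0.6 0 0 0 0 0 1; 1.2 0 0 0 0 0 1; 1.8 0 0 0 0 0 1; 2.4 0 0 0 0 0 1; 3 0 0 0 0 0 1"
}}

```text
clock: 6.45
tcp_pos: [0.6381, -0.0276, 0.0269]
tcp_rot: [0.0, 0.597, 0.802, 0.0]
force: [0.4, -1.6, 1.4]
gripper_width: 0.0396
grip_force: 54.8
```

Call:
{"api": "play_rows", "payload": {
  "steps": "0 0 0 0 0 0 1; 0.3 0 0 0 0 0 1; 0.6 0 0 0 0 0 1; 0.9 0 0 0 0 0 1; 1.2 0 0 0 0 0 1"
}}

```text
clock: 6.95
tcp_pos: [0.6348, -0.0169, 0.0269]
tcp_rot: [0.0, 0.597, 0.802, -0.0]
force: [1.2, -1.6, 2.7]
gripper_width: 0.0396
grip_force: 54.8
```

```bash
cat >> h.py <<'E'
def rep():
    s=arm.get_state();d=s["tcp_pos"][:2]-F;L=np.array([U[1],-U[0]])
    print("tip past edge mm",(d@U+.117)*1000,"lat",d@L*1000,"z",s["tcp_pos"][2],"f",s["force"].round(1),"push",s["force"][:2]@U,"w",s["gripper_width"],s["clock"])
E
python3 -c "
from h import *
rep()"
```

```text
tip past edge mm -0.70873581297895 lat 3.9326864916747266 z 0.02688406021868925 f [ 1.2 -1.6  2.7] push -1.8367244674147614 w 0.03958660198256448 6.95
```

Call:
{"api": "play_rows", "payload": {
  "steps": "0.5 0 0 0 0 0 1; 1 0 0 0 0 0 1; 1.5 0 0 0 0 0 1; 2 0 0 0 0 0 1; 2.5 0 0 0 0 0 1"
}}

```text
clock: 7.45
tcp_pos: [0.6275, 0.0076, 0.0268]
tcp_rot: [0.0, 0.597, 0.802, 0.0]
force: [0.0, -2.1, 4.0]
gripper_width: 0.0394
grip_force: 54.8
```

Call:
{"api": "play_rows", "payload": {
  "steps": "0 0 0 0 0 0 1; 0 0 0 0 0 0 1; 0.3 0 0 0 0 0 1; 0.6 0 0 0 0 0 1; 0.9 0 0 0 0 0 1"
}}

```text
clock: 7.95
tcp_pos: [0.6249, 0.016, 0.0268]
tcp_rot: [0.0, 0.597, 0.802, -0.0]
force: [0.8, -1.8, 4.5]
gripper_width: 0.0394
grip_force: 54.8
```

```bash
python3 - <<'E'
from h import *
rep()
s=viewer.snapshot("side");cv2.imwrite("pics/s_before.png",s["frame"]);f=s["frame"]
c=f[155:305,200:350];cv2.imwrite("pics/c.png",cv2.resize(c,(600,600),interpolation=cv2.INTER_CUBIC))
E
```

```text
tip past edge mm 33.582566354120836 lat 3.6782588456200465 z 0.026832637499255584 f [ 0.8 -1.8  4.5] push -1.9087169396295127 w 0.039376016402166605 7.95
```

View pics/c.png

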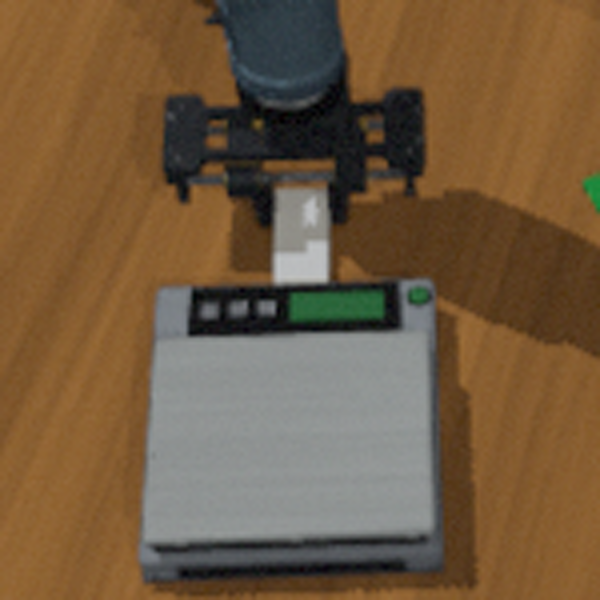

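The tip is under the middle of the front edge: wedge centre at crop (302,280), display middle at (296,285). I'll push on slowly and watch for the force to rise.

Call:
{"api": "play_rows", "payload": {
  "steps": "0.1 0 0 0 0 0 1; 0.2 0 0 0 0 0 1; 0.3 0 0 0 0 0 1; 0.4 0 0 0 0 0 1; 0.5 0 0 0 0 0 1"
}}

```text
clock: 8.5
tcp_pos: [0.6236, 0.0205, 0.0268]
tcp_rot: [0.0, 0.597, 0.802, -0.0]
force: [0.8, -3.0, 4.5]
gripper_width: 0.0399
grip_force: 54.8
```

Call:
{"api": "play_rows", "payload": {
  "steps": "0.1 0 0 0 0 0 1; 0.2 0 0 0 0 0 1; 0.3 0 0 0 0 0 1; 0.4 0 0 0 0 0 1; 0.4 0 0 0 0 0 1"
}}

```text
clock: 9.0
tcp_pos: [0.6224, 0.0245, 0.0268]
tcp_rot: [0.0, 0.597, 0.802, 0.0]
force: [0.0, -2.8, 5.3]
gripper_width: 0.0396
grip_force: 54.8
```

Call:
{"api": "play_rows", "payload": {
  "steps": "0.1 0 0 0 0 0 1; 0.2 0 0 0 0 0 1; 0.3 0 0 0 0 0 1; 0.4 0 0 0 0 0 1; 0.4 0 0 0 0 0 1"
}}

```text
clock: 9.5
tcp_pos: [0.6214, 0.028, 0.0268]
tcp_rot: [0.0, 0.597, 0.802, -0.0]
force: [0.6, -3.5, 4.9]
gripper_width: 0.0396
grip_force: 54.8
```

```bash
python3 -c "
from h import *
rep()"
```

```text
tip past edge mm 46.13261287842141 lat 3.616992719672852 z 0.026844131243622858 f [ 0.6 -3.5  4.9] push -3.508115375755062 w 0.03959000574941024 9.5
```

Call:
{"api": "play_rows", "payload": {
  "steps": "0.1 0 0 0 0 0 1; 0.2 0 0 0 0 0 1; 0.3 0 0 0 0 0 1; 0.3 0 0 0 0 0 1"
}}

```text
clock: 9.9
tcp_pos: [0.6208, 0.0291, 0.0269]
tcp_rot: [0.001, 0.598, 0.802, -0.001]
force: [2.9, -7.0, 2.7]
gripper_width: 0.0395
grip_force: 54.8
```

Call:
{"api": "play_rows", "payload": {
  "steps": "0.1 0 0 0 0 0 1; 0.2 0 0 0 0 0 1; 0.3 0 0 0 0 0 1; 0.3 0 0 0 0 0 1"
}}

```text
clock: 10.3
tcp_pos: [0.6199, 0.0315, 0.0268]
tcp_rot: [0.002, 0.598, 0.802, -0.001]
force: [2.6, -7.3, 3.1]
gripper_width: 0.0394
grip_force: 54.8
```

```bash
python3 -c "
from h import *
rep()"
```

```text
tip past edge mm 49.866086811298075 lat 3.2080367656071376 z 0.026842766957709773 f [ 2.6 -7.3  3.1] push -7.733813103898136 w 0.039352212711180314 10.3
```

Contact came at about 46 mm, where the 12 mm edge predicts 45. I need roughly 20 mm more travel for a 4 mm lift at the feet.

Call:
{"api": "play_rows", "payload": {
  "steps": "0.1 0 0 0 0 0 1; 0.2 0 0 0 0 0 1; 0.3 0 0 0 0 0 1; 0.4 0 0 0 0 0 1; 0.5 0 0 0 0 0 1"
}}

```text
clock: 10.8
tcp_pos: [0.6185, 0.0359, 0.0269]
tcp_rot: [0.002, 0.598, 0.802, -0.001]
force: [2.8, -8.9, 3.0]
gripper_width: 0.0398
grip_force: 54.8
```

Call:
{"api": "play_rows", "payload": {
  "steps": "0.1 0 0 0 0 0 1; 0.2 0 0 0 0 0 1; 0.3 0 0 0 0 0 1; 0.4 0 0 0 0 0 1; 0.5 0 0 0 0 0 1"
}}

```text
clock: 11.3
tcp_pos: [0.6171, 0.0407, 0.0269]
tcp_rot: [0.002, 0.598, 0.802, -0.001]
force: [2.5, -9.3, 2.6]
gripper_width: 0.0394
grip_force: 54.8
```

```bash
python3 - <<'E'
from h import *
rep()
s=viewer.snapshot("side");a=cv2.imread("pics/s_before.png");f=s["frame"]
c=np.hstack([x[195:305,215:315] for x in(a,f)]);cv2.imwrite("pics/d.png",cv2.resize(c,(800,440),interpolation=cv2.INTER_CUBIC))
E
```

```text
tip past edge mm 59.50199320297686 lat 3.073219118782345 z 0.026872945621799635 f [ 2.5 -9.3  2.6] push -9.673101042541676 w 0.03941453049216051 11.3
```

View pics/d.png

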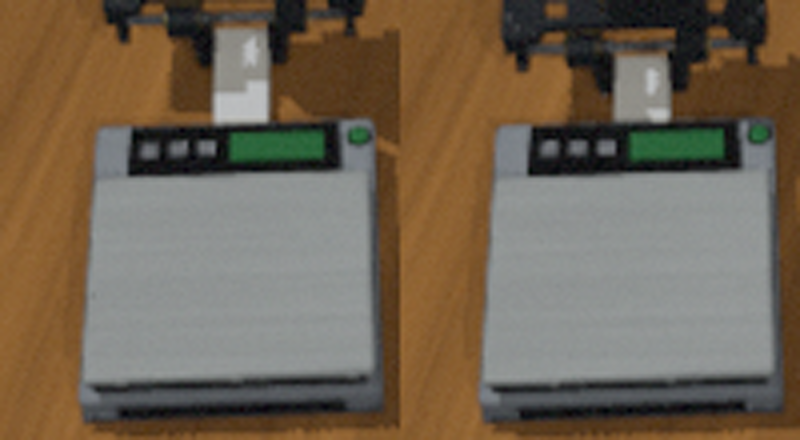

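Left is before, right is now. The scale hasn't slid (rear edge still at (230,410) and (630,410)), and its front edge has risen by about a pixel. The wedge is further in and the fingers are clear. About 9 mm more to go.

Call:
{"api": "play_rows", "payload": {
  "steps": "0.1 0 0 0 0 0 1; 0.2 0 0 0 0 0 1; 0.3 0 0 0 0 0 1; 0.4 0 0 0 0 0 1; 0.5 0 0 0 0 0 1"
}}

```text
clock: 11.85
tcp_pos: [0.6156, 0.0454, 0.0268]
tcp_rot: [0.002, 0.598, 0.802, -0.001]
force: [2.3, -9.0, 3.2]
gripper_width: 0.0394
grip_force: 54.8
```

Call:
{"api": "play_rows", "payload": {
  "steps": "0.1 0 0 0 0 0 1; 0.2 0 0 0 0 0 1; 0.3 0 0 0 0 0 1; 0.35 0 0 0 0 0 1; 0.35 0 0 0 0 0 1"
}}

```text
clock: 12.35
tcp_pos: [0.6146, 0.0489, 0.0269]
tcp_rot: [0.002, 0.598, 0.802, -0.001]
force: [1.6, -9.1, 3.8]
gripper_width: 0.0392
grip_force: 54.8
```

Call:
{"api": "play_rows", "payload": {
  "steps": "0 0 0 0 0 0 1; 0 0 0 0 0 0 1; 0 0 0 0 0 0 1; 0 0 0 0 0 0 1; 0 0 0 0 0 0 1"
}}

```text
clock: 12.85
tcp_pos: [0.6147, 0.0489, 0.0269]
tcp_rot: [0.002, 0.598, 0.802, -0.001]
force: [2.4, -8.2, 3.1]
gripper_width: 0.0396
grip_force: 54.8
```

```bash
python3 - <<'E'
from h import *
rep()
s=viewer.snapshot("side");a=cv2.imread("pics/s_before.png");f=s["frame"]
ga,gf=[cv2.cvtColor(x,cv2.COLOR_BGR2GRAY) for x in(a,f)]
for n,p in(("front-left",(239,226)),("btn",(304,228)),("rear-left",(236,296)),("rear-right",(309,296)),("display",(275,231))):
    u,v=p;t=ga[v-6:v+7,u-6:u+7];r=cv2.resize
    T=cv2.resize(t,None,fx=8,fy=8,interpolation=3);S=cv2.resize(gf[v-10:v+11,u-10:u+11],None,fx=8,fy=8,interpolation=3)
    _,m,_,l=cv2.minMaxLoc(cv2.matchTemplate(S,T,cv2.TM_CCOEFF_NORMED));d=(np.array(l)/8-4)
    P=ray(s,u,v,.042);up=proj(s,P+[0,0,.01])-proj(s,P);print(n,d,round(m,3),"px per 10mm up",up.round(2))
c=np.hstack([x[195:305,215:315] for x in(a,f)]);cv2.imwrite("pics/e.png",cv2.resize(c,(800,440),interpolation=cv2.INTER_CUBIC))
E
```

```text
tip past edge mm 68.03611092759948 lat 3.034386463696682 z 0.026855704360343513 f [ 2.4 -8.2  3.1] push -8.489067705019977 w 0.03958306686834715 12.85
front-left [ 0. -1.] 0.965 px per 10mm up [-0.41 -1.99]
btn [ 0. -1.] 0.86 px per 10mm up [-0.07 -1.99]
rear-left [0. 0.] 0.964 px per 10mm up [-0.47 -1.79]
rear-right [0. 0.] 0.893 px per 10mm up [-0.04 -1.78]
display [ 0. -1.] 0.931 px per 10mm up [-0.22 -1.98]
```

View pics/e.png

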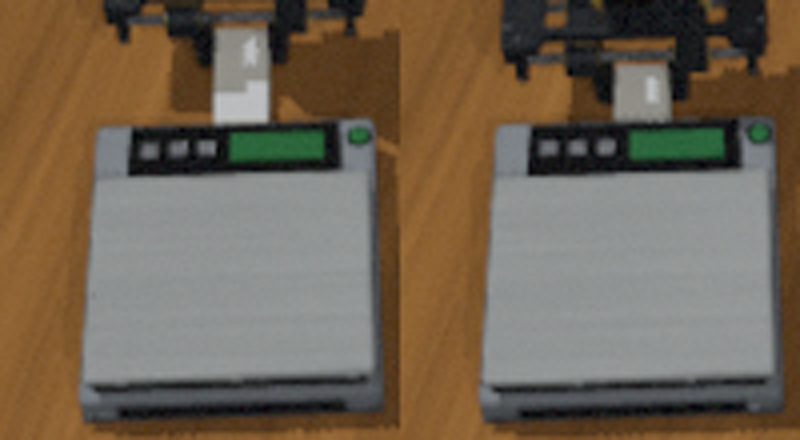

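The front edge has risen about 1 px (roughly 5 mm) and the rear hasn't moved. The wedge hasn't slipped in the fingers: the finger-to-heel offset is 35 px both before and now. Travel since contact is 21.5 mm, which means a foot lift of about 3.7 mm, and the push is steady at 8.5 N. I'll hand it in.

```bash
python3 -c "
from h import *
print(arm.job_done())"
```

```text
the job is handed in; nothing more can be done
None
```

I handed the job in with the wedge still gripped under the middle of the scale's front edge and the scale resting on it. By my estimate the front feet are about 3.7 mm off the bench; the rear edge shows no movement, and no verdict came back.

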